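# Change over the lasts on the drying carrier

### The arm

A 6-joint arm with a two-finger parallel gripper is mounted at the origin on the work surface. World frame = base frame: x ahead of the robot, y to its left, z up, the work surface at z = 0. Lengths are in mm, angles in rad, forces in N, time in s.
With the tool pointing down it reaches from about 275 to 750 mm from the base axis. Payload 10.2 kg.
Tool frame: the origin (TCP) lies midway between the tips of the shut fingers; the grasp point (between the pads) lies 19 mm behind it; z points along the fingers, y is the line along which they close (so a half turn about z gives the same grasp; the last joint's range is limited). The gripper opens to 85 mm and grips with 20 to 120 N. Pads are 22 mm wide; open, the fingers measure 114 mm over their backs; the gripper's body (76 mm by 85 mm) begins 54 mm behind the grasp point. The pads swing forward as they close: fully open they stand 13 mm farther back than shut.
Start: joints at [-1.447, 0.313, 1.498, -0, 1.331, -0.223], TCP at [178.43, -493.755, 231.294] pointing down, gripper open.
Joint ranges: [-2.94, 2.94], [-0.97, 2.17], [0.19, 2.56], [-1.23, 4.37], [0.02, 3.11], [-2.88, 2.88]. Speed limits (rad/s): [2.39, 2.39, 3.01, 3.14, 3.14, 3.14].

### API

Orientations are given as a unit quaternion [w, x, y, z].
In Python, from rig import ctrl, capture, camera_info gives the robot as it stands.
- The arm moves only by the tool apply_moves, never from a script. Its argument "targets" is a list of rows, each a list of 3 entries, a list of its own where there are three numbers: the finger opening in mm, from 0 to 85.4, then the shift along the world's x, y, z in mm, then the turn, a rotation vector about the world's x, y, z in degrees. In form: [[grip, [dx, dy, dz], [rx, ry, rz]], ...]. A call has 1 to 20 rows; each row is the pose to reach, as a shift and turn from the pose commanded when the call began; what a row does not reach only later rows make up. A row lasts 1/10 s, in which the tool goes at most 50 mm and 8.59 degrees, less where a joint would pass 70% of its speed; a pose out of reach is approached as far as the arm can. A call with a gripper value outside its range is refused whole. The fingers move at their own pace and stop on an object; "squeeze" is the grip in N (left out, the last holds). Time passes only in rows, so rows that repeat a pose let the fingers close. It gives the time, the measured TCP pose, the force, the opening and the grip force at its end, in the units of the state.
- ctrl.sense(): the state, without advancing time (a new reading comes with each control period).
- capture(name): name is "scene" or "top" or "wrist"; returns (picture, depth): 480x640x3 uint8, blue, green, red; 480x640 float32, mm along the optical axis (not along the pixel's ray), 0 where there is no reading.
- camera_info(name): a dict with "vfov" (degrees; the focal length in pixels is half the picture's height over the tangent of half this angle, whatever the lens; pixels are square), "cx", "cy" (the principal point, pixels), "extrinsics" (4x4, takes a point from camera to world coordinates). Camera axes: x right, y down, z forward; pixel columns grow to the right and rows downward; lengths in mm; the calibration is good to about 2 mm. A picture is of the moment at which its call begins: read the wrist's pose just before it. camera_info takes no time and is no camera call; for the wrist camera it gives the pose at the moment of the call.
- ctrl.finish_job(): hands the job in; it is judged then, once.
The state is a dict: "time_s": time; "joints": joint angles; "dq": joint speeds; "tau": joint torques, N m; "eef_pos": TCP position; "ee_rot": TCP orientation; "force": force on the tool from outside, world axes, zero at the start; "wrist_torque": the same for the moment, N m; "grip_width": opening from 0.0 (shut) to 1.0 (fully open); "grip_force": force on a finger pad.
Only numpy, scipy, OpenCV 4.12 (cv2) and the standard library are available. Lean on these libraries where they do the work, as an engineer would, in place of code of your own. Each camera call takes 0.05 s, during which the arm holds its last target. There are 200 camera calls.

### The job

Slide the carrier with the dried lasts still on it along its rail to the loading station (the detent at the end on the robot's right) and there move both dried lasts onto the sloped stand, sole down across its two bars. At the same station stand every freshly oiled last from the bench sole down across the carrier's two bars; only then push the loaded carrier one station on, so that it clicks into the middle detent in front of the air bar. Move the carrier steadily without slamming it, and leave the bottle and the brush jar alone.

Things in the scene. Friction and masses are not known exactly. Their poses are not given: they have to be found in the camera images.
- carrier (a joint): carrier's position on its rail, m: 0 in the middle detent (at the air bar), -0.140 loading detent (robot's right), +0.140 third detent; end stops +-0.155. Friction 1 N, damping 8 N s/m; passing a detent ridge takes about 5 to 7 N; the spring roller draws the carrier into its centre from within 9 mm. Elsewhere it stays put. White rail marks: stations; brass pointers: carrier's middle.
- rail: fixed rail, base 130 mm wide (x), 720 long (y), 12 thick, guides to 30 mm height, level. Origin: underside centre, on the bench, below the middle detent; y along it, to the robot's left (the joint grows so), x away from the robot. Fixed grey air bar 50 x 260 x 65 mm high, centred at x = +150 mm.
- carrier_top (a point): middle of the carrier, level with the tops of its two bars, 79 mm above the bench; axes as the rail's; moves with it. Bars run along y, 286 mm long, 14 wide, centred at x = -42 and +42 mm, 33 mm above the deck (110 x 310 mm). Stop rails along y, inner faces at x = -98 and +98 mm, rise 12 mm above the bars. Three lasts fit, at y = -88, 0, +88 mm.
- plate_left (a point): top centre of the steel push plate at the carrier's +y end: upright, 70 mm wide (x), 10 thick (y), from 34 to 139 mm above the bench; this point is at y = +150 mm from the carrier's middle, 139 mm high. Push on its outer face or pinch it from above.
- plate_right (a point): the same at the carrier's -y end (y = -150 mm from its middle).
- stand: fixed sloped stand, level plywood base 130 (x) x 210 (y) x 12 mm, origin: underside centre, on the bench. Two bars along y, 10 mm wide, 200 long: at x = -42 mm (top 45 mm high) and x = +42 (top 63 mm). A last across them rises towards +x by 0.211 rad, its sole centre 55 mm up at x = 0; friction holds it. Two fit, at y = -45 and +45 mm.
- dry_a: Wooden shoe last, all alike: 160 mm long (x, toe at +x), 52 wide (y), 90 high, 0.24 kg. Origin: centre of the flat sole, z up. Low body to 52 mm above the sole; above it the cone: flat sides 28 mm apart (y), x from -67 to +8 mm. Mass centre x -3, z 24; grip e.g. at x -12, z 72. Dried, at the start across the carrier's bars.
- dry_b: Wooden shoe last, all alike: 160 mm long (x, toe at +x), 52 wide (y), 90 high, 0.24 kg. Origin: centre of the flat sole, z up. Low body to 52 mm above the sole; above it the cone: flat sides 28 mm apart (y), x from -67 to +8 mm. Mass centre x -3, z 24; grip e.g. at x -12, z 72. Dried, at the start across the carrier's bars.
- wet_a: Wooden shoe last, all alike: 160 mm long (x, toe at +x), 52 wide (y), 90 high, 0.24 kg. Origin: centre of the flat sole, z up. Low body to 52 mm above the sole; above it the cone: flat sides 28 mm apart (y), x from -67 to +8 mm. Mass centre x -3, z 24; grip e.g. at x -12, z 72. Freshly oiled, at the start on the bench on the robot's side of the rail; may be absent.
- wet_b: Wooden shoe last, all alike: 160 mm long (x, toe at +x), 52 wide (y), 90 high, 0.24 kg. Origin: centre of the flat sole, z up. Low body to 52 mm above the sole; above it the cone: flat sides 28 mm apart (y), x from -67 to +8 mm. Mass centre x -3, z 24; grip e.g. at x -12, z 72. Freshly oiled, at the start on the bench on the robot's side of the rail; may be absent.
- wet_c: Wooden shoe last, all alike: 160 mm long (x, toe at +x), 52 wide (y), 90 high, 0.24 kg. Origin: centre of the flat sole, z up. Low body to 52 mm above the sole; above it the cone: flat sides 28 mm apart (y), x from -67 to +8 mm. Mass centre x -3, z 24; grip e.g. at x -12, z 72. Freshly oiled, at the start on the bench on the robot's side of the rail; may be absent.
- bottle: bystander: closed green glass bottle, 64 mm across, 190 mm high, origin under its centre. Leave alone.
- brush_jar: bystander: glass flask with brushes, 90 mm across, 215 mm high, origin under its centre. Leave alone.
Things that resemble listed ones, but are neither listed nor needed, are in the scene too. What is shaped like the dry_b but purple, turquoise or yellow is not meant.

How it is judged:
By the outcome, as a careful person would: the job done as asked, in the order asked, and still so for the second after the job is handed in, with the robot touching nothing.
Of wet_a, wet_b, wet_c only 2 to 3 are there at a start; the rules pass over those that are not, and their reading is None.
At some moment in a run one of wet_a, wet_b, wet_c may be knocked a few centimetres aside while the robot is not near it.
It also fails if it takes over 210 s, if anything falls off the work surface, if the arm or the gripper's body presses on something with over 40 N, if the wrist force passes 120 N, or if a joint passes its speed limit or range.

## Working session

There is one attempt and no reset: what is moved stays moved. The work goes in short steps, Python scripts to look and compute and a tool call to move; the robot and the scene stay as the last step left them, time stands still between calls to the robot, and variables do not carry over. Pictures are saved under pics/ and viewed, at most 14 in all, crops included, and the job is handed in when it is done.

Besides the shell and the picture viewer there is one more tool, called as name(argument=value, ...), one argument or row to a line, values as JSON. apply_moves: Moves the arm, as the interface text tells. Its arguments: {"type":"object","properties":{"targets":{"type":"array","items":{"type":"array"}},"squeeze":{"type":"number"}},"required":["targets"]}

```bash
ls; mkdir -p pics; cat > h.py <<'E'
import numpy as np, cv2
from rig import ctrl, capture, camera_info
def snap(n,f):
    i=camera_info(n); p,d=capture(n); cv2.imwrite(f'pics/{f}.png',p); np.savez(f'pics/{f}.npz',p=p,d=d,E=np.array(i['extrinsics']),k=[240/np.tan(np.radians(i['vfov']/2)),i['cx'],i['cy']]); return p,d
def pts(f):
    z=np.load(f'pics/{f}.npz'); d=z['d']; F,cx,cy=z['k']; v,u=np.mgrid[:480,:640]
    P=np.stack([(u-cx)*d/F,(v-cy)*d/F,d],-1)@z['E'][:3,:3].T+z['E'][:3,3]; P[d==0]=np.nan
    return P
E
python3 - <<'E'
from h import *
print(ctrl.sense())
for n in ['scene','top']:
    snap(n,n+'0'); print(camera_info(n))
E
```

```text
pics
{'time_s': 0.0, 'joints': array([-1.44740673e+00,  3.13446876e-01,  1.49844725e+00,  1.11193395e-05,
        1.33102386e+00, -2.23395011e-01]), 'dq': array([0.00169712, 0.00052716, 0.00055461, 0.00028837, 0.00035406,
       0.00041318]), 'tau': array([ 6.43055341e-05, -4.12267256e+01, -2.59741348e+01, -1.96564483e-04,
        4.21210541e-03,  1.48708182e-05]), 'eef_pos': array([ 178.39476119, -493.47829495,  230.73285574]), 'ee_rot': array([-6.61571237e-04,  9.85005191e-01,  1.72523430e-01,  3.85144510e-05]), 'force': array([-0.06603336,  0.13513218, -0.12873438]), 'wrist_torque': array([ 0.01777232,  0.00010242, -0.07153375]), 'grip_force': 0.0, 'grip_width': 0.997622030995737}
{'vfov': 49.5746230915138, 'cx': 317.2608434232664, 'cy': 243.77508841683897, 'extrinsics': array([[ 3.90923414e-01,  7.31313284e-01, -5.58891549e-01,
         1.35818873e+03],
       [ 9.20311551e-01, -3.20024599e-01,  2.24968679e-01,
        -2.96129008e+02],
       [-1.43364606e-02, -6.02299872e-01, -7.98141171e-01,
         1.30656171e+03],
       [ 0.00000000e+00,  0.00000000e+00,  0.00000000e+00,
         1.00000000e+00]])}
{'vfov': 53.168874979475405, 'cx': 322.0299564771366, 'cy': 243.86233684923107, 'extrinsics': array([[ 2.84130169e-03, -9.94836409e-01,  1.01451692e-01,
         3.90531287e+02],
       [-9.99991737e-01, -3.12159535e-03, -2.60418020e-03,
         7.83637548e+01],
       [ 2.90742441e-03, -1.01443455e-01, -9.94837058e-01,
         1.32708144e+03],
       [ 0.00000000e+00,  0.00000000e+00,  0.00000000e+00,
         1.00000000e+00]])}
```

View pics/top0.png

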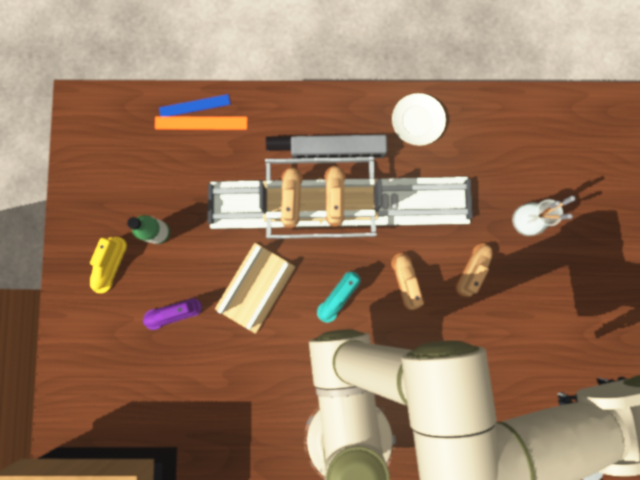

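View pics/scene0.png

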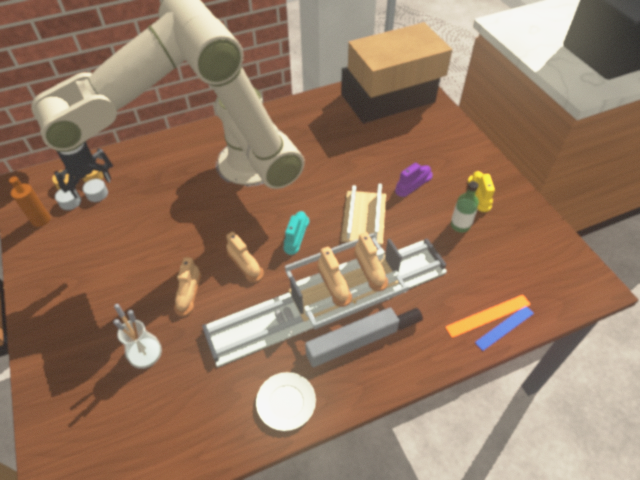

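The top view shows the rail (210–470, 205), with the carrier at about (320, 198) holding two lasts at (290, 197) and (335, 196). The tan bench lasts are at (408, 281) and (474, 270). The stand is at (255, 288), the bottle at (148, 230) and the jar at (540, 215).
Lookalikes are yellow (107, 264), purple (172, 313) and turquoise (338, 297), and none of those is wanted. Next I'll measure from the cloud and check a close crop.

```bash
cat >> h.py <<'E'
def comp(P,lo,hi,box,minn=8):
    m=(P[...,2]>lo)&(P[...,2]<hi)&(P[...,0]>box[0])&(P[...,0]<box[1])&(P[...,1]>box[2])&(P[...,1]<box[3])
    n,L,st,c=cv2.connectedComponentsWithStats(m.astype(np.uint8)); 
    for i in range(1,n):
        q=P[L==i]
        if len(q)<minn: continue
        (cx,cy),(w,h),a=cv2.minAreaRect(q[:,:2].astype(np.float32))
        print('px',c[i].round(),'n',len(q),'c',round(cx),round(cy),'wh',round(w),round(h),'a',round(a,1),'z',np.percentile(q[:,2],[5,50,95]).round(),'mean',q[:,:2].mean(0).round(1))
E
python3 - <<'E'
from h import *
p,d=cv2.imread('pics/top0.png'),0
P=pts('top0')
for a in [(50,300),(300,300),(340,300),(440,300),(220,420),(400,160),(200,80)]: print(a,P[a].round(0))
print('bench>25'); comp(P,25,250,(150,560,-500,700),15)
print('cone'); comp(P,60,100,(150,470,-500,350),5)
print('>125'); comp(P,125,180,(350,600,-300,450),5)
cv2.imwrite('pics/c1.png',cv2.resize(p[140:340,200:500],None,fx=2.6,fy=2.6,interpolation=cv2.INTER_CUBIC))
E
```

```text
(50, 300) [1492.  176. -760.]
(300, 300) [371. 135.   0.]
(340, 300) [262. 134.   2.]
(440, 300) [ -1. 132.  -1.]
(220, 420) [ 592. -197.   10.]
(400, 160) [103. 509.   1.]
(200, 80) [648. 755.  -3.]
bench>25
px [148. 231.] n 563 c 542 525 wh 35 64 a 0.2 z [ 40. 125. 191.] mean [543.4 514.8]
px [320. 235.] n 395 c 546 77 wh 285 25 a 89.6 z [72. 89. 95.] mean [541.2  80.9]
px [531. 232.] n 31 c 558 -491 wh 18 8 a 72.8 z [28. 40. 54.] mean [ 556.9 -491.5]
px [105. 261.] n 1082 c 467 657 wh 43 148 a 66.9 z [31. 55. 92.] mean [472.8 648.8]
px [476. 271.] n 934 c 457 -340 wh 44 150 a 59.1 z [32. 55. 92.] mean [ 449.6 -332.1]
px [240. 279.] n 447 c 427 293 wh 11 199 a 59.7 z [31. 62. 67.] mean [425.8 291.6]
px [409. 282.] n 894 c 424 -157 wh 149 47 a 15.1 z [33. 55. 92.] mean [ 419.6 -153.1]
px [267. 295.] n 335 c 385 221 wh 11 199 a 59.8 z [31. 45. 50.] mean [384.2 219.8]
px [340. 295.] n 854 c 382 28 wh 46 150 a 52.0 z [34. 51. 92.] mean [384.7  27.7]
px [172. 313.] n 871 c 336 478 wh 46 147 a 17.7 z [33. 51. 93.] mean [337.4 467.5]
px [329. 356.] n 907 c 249 58 wh 111 186 a 53.7 z [208. 236. 249.] mean [250.5  60.1]
px [370. 397.] n 97 c 164 -34 wh 28 24 a 0.8 z [218. 240. 248.] mean [162.  -32.1]
cone
px [234. 287.] n 209 c 405 305 wh 11 149 a 59.7 z [61. 64. 67.] mean [404.5 305.5]
px [477. 277.] n 403 c 435 -331 wh 29 86 a 60.8 z [66. 88. 93.] mean [ 431.4 -326.1]
px [413. 289.] n 408 c 404 -162 wh 93 29 a 14.9 z [63. 88. 94.] mean [ 401.2 -161.3]
px [345. 289.] n 376 c 397 16 wh 28 96 a 52.7 z [62. 88. 94.] mean [400.   15.1]
>125
px [289. 213.] n 166 c 584 158 wh 28 32 a 89.7 z [128. 168. 172.] mean [584.1 157.2]
px [336. 213.] n 140 c 588 42 wh 28 30 a 13.6 z [126. 167. 172.] mean [586.5  41.7]
```

View pics/c1.png

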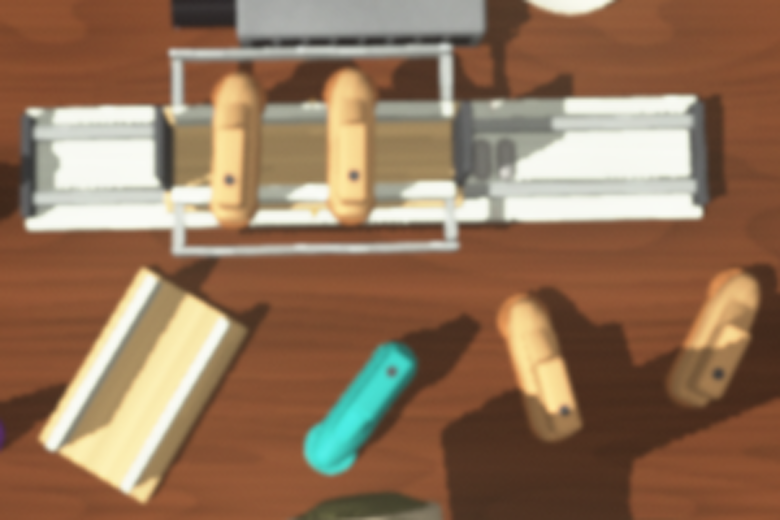

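The crop shows the carried lasts with toes away from the robot, at crop (235, 150) and (350, 145). The bench lasts at crop (540, 370) and (720, 340) are wood-coloured, with toes up-left and up-right. Turquoise at (360, 405) is a decoy. Next I'll refine the rail, carrier and stand frames.

```bash
python3 - <<'E'
from h import *
P=pts('top0')
print('stop rails'); comp(P,84,98,(480,760,-120,270),15)
print('carrier all'); comp(P,70,200,(480,760,-150,270),10)
print('plates'); comp(P,105,150,(480,700,-120,300),5)
print('rail base'); comp(P,7,34,(500,700,-360,500),50)
# marks: profile rail
print('stand lo'); comp(P,35,52,(300,500,150,400),15)
print('stand hi'); comp(P,53,70,(300,500,150,400),15)
print('stand base'); comp(P,8,18,(300,500,150,400),15)
print('rail ends px', P[205,211].round(),P[201,470].round(), P[205,268].round(),P[205,378].round())
# other tan things in scene hidden from top
S=pts('scene0'); m=(S[...,2]>30)&(S[...,2]<100); print('scene'); comp(S,30,120,(100,520,-700,-100),20)
E
```

```text
stop rails
px [320. 159.] n 314 c 742 83 wh 9 283 a 1.1 z [85. 91. 95.] mean [741.7  80.9]
px [327. 173.] n 38 c 707 61 wh 11 42 a 64.2 z [87. 91. 96.] mean [705.   61.4]
px [343. 173.] n 30 c 706 22 wh 43 11 a 25.7 z [88. 92. 94.] mean [704.9  20.8]
px [284. 174.] n 27 c 703 174 wh 8 35 a 62.7 z [88. 92. 95.] mean [701.7 175. ]
px [300. 175.] n 43 c 700 134 wh 43 11 a 22.0 z [86. 91. 95.] mean [699.3 134.1]
px [265. 201.] n 22 c 629 224 wh 3 52 a 87.0 z [87. 94. 97.] mean [627.  224.3]
px [334. 222.] n 45 c 580 44 wh 51 29 a 79.5 z [86. 91. 94.] mean [575.3  43. ]
px [293. 224.] n 38 c 572 151 wh 17 44 a 29.0 z [87. 90. 95.] mean [569.2 151.4]
px [323. 235.] n 280 c 541 77 wh 7 284 a 1.3 z [87. 91. 95.] mean [540.4  73.1]
carrier all
px [318. 196.] n 4381 c 642 79 wh 210 311 a 1.4 z [ 74.  96. 170.] mean [640.   85.9]
plates
px [292. 194.] n 518 c 633 156 wh 45 136 a 87.1 z [111. 122. 144.] mean [639.7 152.2]
px [335. 194.] n 522 c 635 41 wh 130 44 a 0.1 z [111. 122. 143.] mean [641.1  42.9]
px [379. 193.] n 158 c 645 -70 wh 70 11 a 0.9 z [112. 138. 142.] mean [641.7 -69.2]
px [262.
[... 749 characters left out ...]
.7]
px [267. 295.] n 305 c 386 220 wh 11 197 a 59.9 z [39. 45. 50.] mean [384.1 220.3]
px [235. 291.] n 53 c 395 306 wh 1 128 a 59.9 z [36. 45. 51.] mean [394.6 306.2]
stand hi
px [238. 281.] n 305 c 420 296 wh 11 185 a 59.7 z [57. 63. 67.] mean [419.8 296.4]
stand base
px [234. 281.] n 218 c 424 316 wh 10 177 a 59.5 z [ 9. 12. 16.] mean [423.2 316.1]
px [258. 289.] n 2347 c 399 245 wh 104 210 a 59.5 z [ 9. 13. 16.] mean [400.4 248.4]
rail ends px [627. 377.  39.] [ 642. -330.   34.] [626. 221.  49.] [612. -66. 131.]
scene
px [242. 254.] n 672 c 426 -160 wh 147 46 a 14.2 z [33. 56. 91.] mean [ 429.4 -164.5]
px [186. 282.] n 760 c 457 -346 wh 45 147 a 61.7 z [34. 56. 91.] mean [ 460.4 -341.6]
```

apply_moves(
  targets=[
    [45, [35, 30, 0], [0, 0, -4]],
    [45, [70, 64, 0], [0, 0, -8]],
    [45, [105, 96, 0], [0, 0, -12]],
    [45, [140, 128, 0], [0, 0, -16]],
    [45, [175, 160, 0], [0, 0, -18.8]],
    [45, [210, 192, 0], [0, 0, -18.8]],
    [45, [245, 225, 0], [0, 0, -18.8]],
    [45, [280, 257, 0], [0, 0, -18.8]],
    [45, [315, 289, 0], [0, 0, -18.8]],
    [45, [350, 321, 0], [0, 0, -18.8]],
    [45, [385, 353, 0], [0, 0, -18.8]],
    [45, [415, 380, 0], [0, 0, -18.8]],
    [45, [440, 404, 0], [0, 0, -18.8]],
    [45, [456, 418, -10], [0, 0, -18.8]],
    [45, [463, 424, -30], [0, 0, -18.8]],
    [45, [463, 424, -51], [0, 0, -18.8]],
    [45, [463, 424, -51], [0, 0, -18.8]],
  ],
  squeeze=40,
)

```text
time_s: 1.8
eef_pos: [640.2, -69.1, 176.8]
ee_rot: [-0.001, 1.0, 0.01, -0.003]
force: [0.1, -0.5, 0.6]
grip_width: 0.528
grip_force: 0.0
```

```bash
python3 - <<'E'
from h import *
p,d=snap('wrist','w1'); s=ctrl.sense(); print(s['eef_pos'],s['ee_rot'],s['grip_width'])
P=pts('w1'); comp(P,132,150,(560,720,-120,-30),15)
E
```

```text
[640.8500733  -69.58433693 179.08262128] [-4.53885829e-04  9.99954862e-01  9.36698491e-03 -1.52556209e-03] 0.5277790301481363
px [319. 264.] n 2020 c 642 -70 wh 70 10 a 1.1 z [138. 140. 141.] mean [644.9 -69.5]
```

View pics/w1.png

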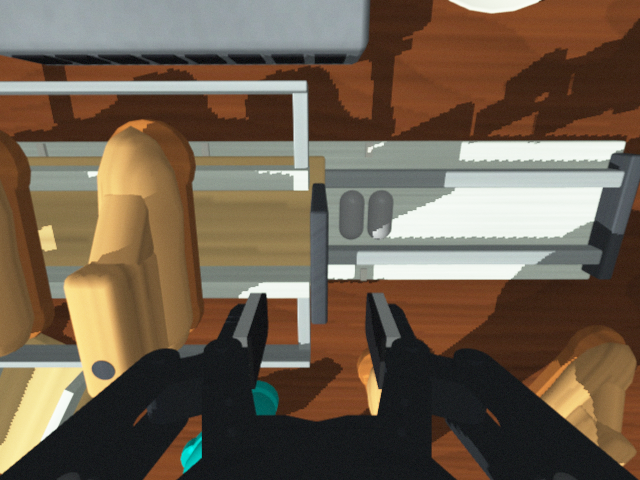

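The wrist view shows the plate centred between the open fingers at (319, 264), measured at (642, -70), yaw 1.1°. A station mark is visible near (363, 272). I'll descend and pinch.

apply_moves(
  targets=[
    [45, [1, 0, -20], [0, 0, 0]],
    [45, [1, 0, -40], [0, 0, 0]],
    [45, [1, 0, -60], [0, 0, 0]],
    [45, [1, 0, -72], [0, 0, 0]],
    [45, [1, 0, -72], [0, 0, 0]],
    [2, [1, 0, -72], [0, 0, 0]],
    [2, [1, 0, -72], [0, 0, 0]],
    [2, [1, 0, -72], [0, 0, 0]],
    [2, [1, 0, -72], [0, 0, 0]],
    [2, [1, 0, -72], [0, 0, 0]],
    [2, [1, 0, -72], [0, 0, 0]],
  ],
)

```text
time_s: 2.95
eef_pos: [643.0, -70.0, 109.7]
ee_rot: [0.0, 1.0, 0.009, 0.001]
force: [-0.7, -0.6, 6.4]
grip_width: 0.109
grip_force: 40.8
```

```bash
python3 - <<'E'
from h import *
P=pts('w1')
for a in [(270,362),(147,375),(205,600),(214,353),(214,380),(215,615)]: print(a,P[a].round(0))
Z=np.load('pics/w1.npz')['p']; 
cv2.imwrite('pics/c2.png',np.vstack([cv2.resize(Z[130:290,300:640],None,fx=2.2,fy=2.2),cv2.resize(cv2.imread('pics/top0.png')[170:235,200:480],(748,174))]))
E
```

```text
(270, 362) [ 589. -113.   16.]
(147, 375) [ 702. -117.   12.]
(205, 600) [ 656. -322.   16.]
(214, 353) [ 645. -101.   21.]
(214, 380) [ 645. -125.   20.]
(215, 615) [ 651. -323.   33.]
```

View pics/c2.png

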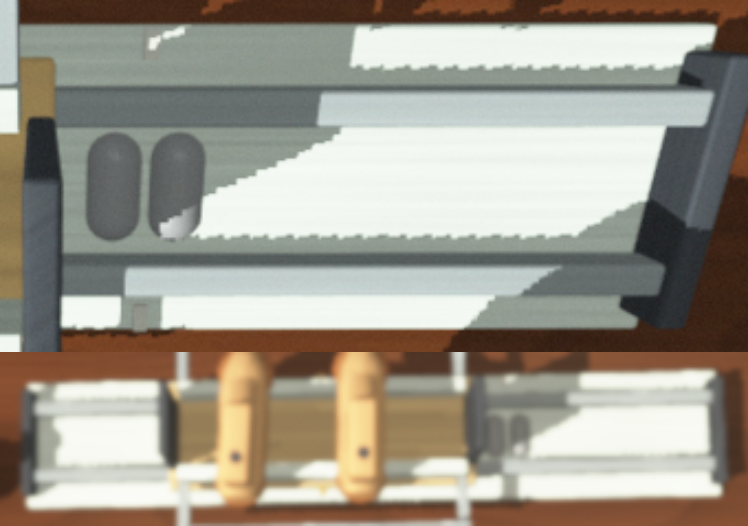

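The ridges at crop (115, 187) and (177, 187) lie at y = -101 and -125, so the loading detent is at y ≈ -113. The carrier therefore needs about -193 mm along the rail.

apply_moves(
  targets=[
    [2, [0, -2, 0], [0, 0, 0]],
    [2, [0, -6, 0], [0, 0, 0]],
    [2, [0, -11, 0], [0, 0, 0]],
    [2, [0, -16, 0], [0, 0, 0]],
    [2, [0, -21, 0], [0, 0, 0]],
    [2, [0.5, -26, 0], [0, 0, 0]],
    [2, [0.5, -31, 0], [0, 0, 0]],
    [2, [0.5, -36, 0], [0, 0, 0]],
    [2, [1, -41, 0], [0, 0, 0]],
    [2, [1, -46, 0], [0, 0, 0]],
    [2, [1, -51, 0], [0, 0, 0]],
    [2, [1, -56, 0], [0, 0, 0]],
    [2, [1, -61, 0], [0, 0, 0]],
    [2, [1, -66, 0], [0, 0, 0]],
    [2, [1.5, -71, 0], [0, 0, 0]],
    [2, [1.5, -76, 0], [0, 0, 0]],
    [2, [1.5, -81, 0], [0, 0, 0]],
    [2, [1.5, -86, 0], [0, 0, 0]],
    [2, [2, -91, 0], [0, 0, 0]],
    [2, [2, -96, 0], [0, 0, 0]],
  ],
)

```text
time_s: 4.95
eef_pos: [645.0, -165.9, 109.7]
ee_rot: [0.0, 1.0, 0.009, 0.001]
force: [0.4, 0.9, 6.1]
grip_width: 0.112
grip_force: 40.9
```

apply_moves(
  targets=[
    [2, [0, -5, 0], [0, 0, 0]],
    [2, [0, -10, 0], [0, 0, 0]],
    [2, [0, -15, 0], [0, 0, 0]],
    [2, [0, -20, 0], [0, 0, 0]],
    [2, [0, -25, 0], [0, 0, 0]],
    [2, [0.5, -30, 0], [0, 0, 0]],
    [2, [0.5, -35, 0], [0, 0, 0]],
    [2, [0.5, -40, 0], [0, 0, 0]],
    [2, [1, -45, 0], [0, 0, 0]],
    [2, [1, -50, 0], [0, 0, 0]],
    [2, [1, -55, 0], [0, 0, 0]],
    [2, [1, -60, 0], [0, 0, 0]],
    [2, [1, -65, 0], [0, 0, 0]],
    [2, [1, -70, 0], [0, 0, 0]],
    [2, [1.5, -75, 0], [0, 0, 0]],
    [2, [1.5, -80, 0], [0, 0, 0]],
    [2, [1.5, -85, 0], [0, 0, 0]],
    [2, [1.5, -90, 0], [0, 0, 0]],
    [2, [1.5, -94, 0], [0, 0, 0]],
    [2, [1.5, -97, 0], [0, 0, 0]],
  ],
)

```text
time_s: 6.95
eef_pos: [647.2, -263.7, 109.8]
ee_rot: [0.001, 1.0, 0.009, 0.002]
force: [6.4, 1.3, 6.8]
grip_width: 0.107
grip_force: 40.9
```

apply_moves(
  targets=[
    [2, [0, 0, 0], [0, 0, 0]],
    [2, [0, 0, 0], [0, 0, 0]],
    [45, [0, 0, 0], [0, 0, 0]],
    [45, [0, 0, 0], [0, 0, 0]],
    [45, [0, 0, 0], [0, 0, 0]],
    [45, [0, 0, 15], [0, 0, 0]],
    [45, [0, 0, 40], [0, 0, 0]],
    [45, [0, 0, 72], [0, 0, 0]],
    [45, [-30, 0, 110], [0, 0, 0]],
    [45, [-60, 0, 140], [0, 0, 0]],
    [45, [-60, 0, 140], [0, 0, 0]],
  ],
)

```text
time_s: 8.05
eef_pos: [584.9, -263.7, 255.3]
ee_rot: [0.003, 1.0, 0.009, 0.004]
force: [0.8, -1.0, -0.3]
grip_width: 0.522
grip_force: 0.0
```

```bash
python3 - <<'E'
from h import *
snap('top','top1'); s=ctrl.sense(); print(s['eef_pos'],s['ee_rot'])
P=pts('top1')
print('plates+cones'); comp(P,105,178,(480,720,-330,120),8)
print('cones'); comp(P,160,178,(480,720,-330,120),8)
print('wet'); comp(P,25,100,(250,500,-500,-60),20); comp(P,80,100,(250,500,-500,-60),8)
E
```

```text
[ 585.53228655 -263.24406488  252.33650328] [0.00165194 0.99995699 0.00884133 0.00226199]
plates+cones
px [410. 194.] n 948 c 647 -152 wh 146 47 a 1.6 z [111. 134. 171.] mean [ 638.  -146.2]
px [365. 195.] n 913 c 643 -36 wh 45 149 a 88.1 z [113. 131. 171.] mean [634.5 -33. ]
px [454. 189.] n 149 c 649 -263 wh 69 12 a 1.5 z [107. 129. 142.] mean [ 655.  -260.3]
px [337. 193.] n 123 c 642 37 wh 70 9 a 1.5 z [112. 139. 143.] mean [640.3  36.8]
cones
px [414. 200.] n 337 c 619 -152 wh 75 29 a 0.3 z [163. 169. 172.] mean [ 617.8 -150.5]
px [367. 201.] n 332 c 614 -35 wh 28 74 a 87.1 z [163. 169. 173.] mean [613.7 -34.7]
wet
px [402. 282.] n 469 c 418 -143 wh 105 45 a 14.5 z [32. 45. 86.] mean [ 420.9 -137.6]
px [406. 291.] n 32 c 396 -141 wh 11 24 a 58.5 z [82. 89. 95.] mean [ 394.7 -141.5]
```

View pics/top1.png

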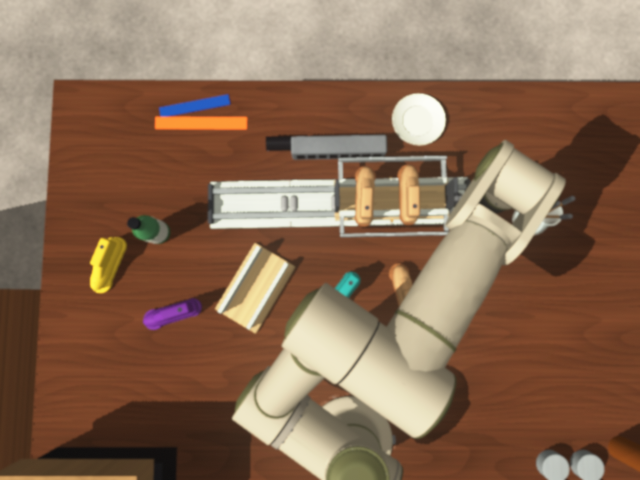

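The carrier middle is at y = -113, in the loading detent, and the dried lasts (365, 195) and (410, 194) are still upright. Now I'll grip the left one, whose origin is about (643.5, -36), yaw -2.4°.

apply_moves(
  targets=[
    [60, [8, 40, 0], [0, 0, -1]],
    [60, [16, 80, 0], [0, 0, -2]],
    [60, [24, 120, 0], [0, 0, -3]],
    [60, [32, 160, 0], [0, 0, -3.5]],
    [60, [40, 200, 0], [0, 0, -3.5]],
    [60, [45.5, 227, -15], [0, 0, -3.5]],
    [60, [45.5, 227, -45], [0, 0, -3.5]],
    [60, [45.5, 227, -75], [0, 0, -3.5]],
    [60, [45.5, 227, -100], [0, 0, -3.5]],
    [60, [45.5, 227, -115], [0, 0, -3.5]],
    [60, [45.5, 227, -117], [0, 0, -3.5]],
    [60, [45.5, 227, -117], [0, 0, -3.5]],
    [15, [45.5, 227, -117], [0, 0, -3.5]],
    [15, [45.5, 227, -117], [0, 0, -3.5]],
    [15, [45.5, 227, -117], [0, 0, -3.5]],
    [15, [45.5, 227, -117], [0, 0, -3.5]],
    [15, [45.5, 227, -117], [0, 0, -3.5]],
    [15, [45.5, 227, -117], [0, 0, -3.5]],
  ],
  squeeze=50,
)

```text
time_s: 9.9
eef_pos: [631.9, -35.9, 132.3]
ee_rot: [0.0, 1.0, -0.021, 0.001]
force: [0.0, -1.1, 6.1]
grip_width: 0.323
grip_force: 50.2
```

```bash
python3 - <<'E'
from h import *
from scipy.spatial.transform import Rotation as R
s=ctrl.sense();print(s['eef_pos'],s['grip_width']*85.4,s['force'])
def ex(y): a=np.radians(y); return np.array([np.cos(a),np.sin(a),0])
T=R.from_rotvec(-.211*ex(59.8+90))
for y0 in [-2.4,1.0]:
    print((T*R.from_euler('z',59.8-y0,degrees=True)).as_rotvec(degrees=True).round(1))
print((T.as_rotvec(degrees=True)).round(1))
E
```

```text
[631.87650709 -35.86882665 132.33105667] 27.58525902329004 [ 0.01276523 -1.10345358  6.08185711]
[  6.1 -11.1  62. ]
[  6.4 -10.9  58.6]
[10.4 -6.1 -0. ]
```

apply_moves(
  targets=[
    [15, [0, 0, 10], [0, 0, 0]],
    [15, [0, 0, 30], [0, 0, 0]],
    [15, [0, 0, 55], [0, 0, 0]],
    [15, [-15, 16, 60], [0.6, -1.1, 6]],
    [15, [-35, 38, 60], [1.2, -2.2, 12]],
    [15, [-60, 64, 60], [1.8, -3.3, 18]],
    [15, [-85, 91, 60], [2.4, -4.4, 24]],
    [15, [-110, 118, 60], [3, -5.5, 30]],
    [15, [-135, 145, 60], [3.6, -6.5, 36]],
    [15, [-160, 172, 60], [4.2, -7.6, 42]],
    [15, [-185, 198, 60], [4.8, -8.7, 48]],
    [15, [-210, 225, 60], [5.4, -9.8, 54]],
    [15, [-235, 252, 60], [6.1, -11.1, 60]],
    [15, [-258, 277, 55], [6.1, -11.1, 62]],
    [15, [-271, 291, 45], [6.1, -11.1, 62]],
    [15, [-276, 296, 30], [6.1, -11.1, 62]],
    [15, [-276, 296, 10], [6.1, -11.1, 62]],
    [15, [-276, 296, -10], [6.1, -11.1, 62]],
    [15, [-276, 296, -14], [6.1, -11.1, 62]],
    [15, [-276, 296, -14], [6.1, -11.1, 62]],
  ],
)

```text
time_s: 11.9
eef_pos: [355.3, 260.2, 117.3]
ee_rot: [-0.053, 0.862, 0.496, 0.09]
force: [0.1, -0.0, -1.4]
grip_width: 0.324
grip_force: 49.7
```

```bash
python3 - <<'E'
from h import *
snap('scene','s1')
s=ctrl.sense();print(s['eef_pos'],s['grip_width']*85.4,s['force'],s['ee_rot'],s['joints'])
cv2.imwrite('pics/c3.png',cv2.resize(cv2.imread('pics/s1.png')[130:330,220:460],None,fx=3,fy=3))
E
```

```text
[355.69620644 260.29437234 117.94534302] 27.589739361952507 [ 0.31303334 -0.7966764  -2.46542907] [-0.0524877   0.86205341  0.49579041  0.09110886] [0.27626644 0.17572402 2.0255508  0.2043549  0.79824652 0.67071602]
```

View pics/c3.png

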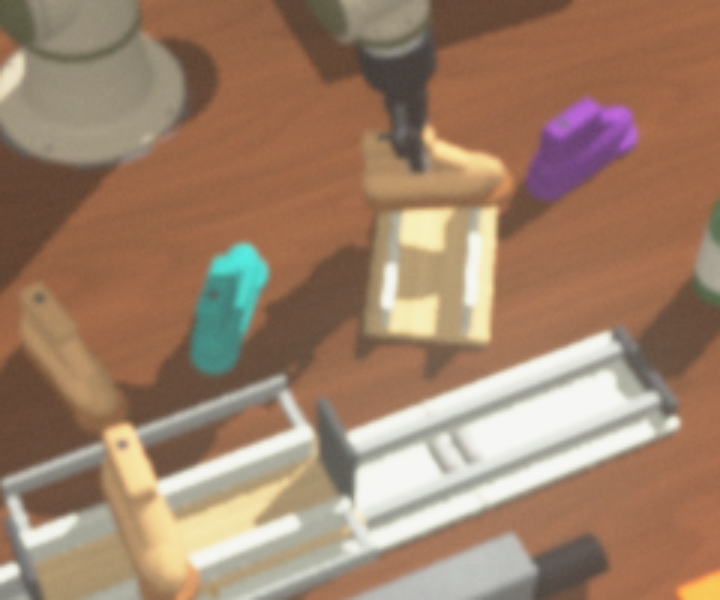

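The scene crop shows the last held over the stand's robot-side half at (430, 180), tilted correctly. I'll lower it slowly and release.

apply_moves(
  targets=[
    [15, [0, 0, -4], [0, 0, 0]],
    [15, [0, 0, -8], [0, 0, 0]],
    [15, [0, 0, -10], [0, 0, 0]],
    [15, [0, 0, -12], [0, 0, 0]],
    [15, [0, 0, -13], [0, 0, 0]],
    [15, [0, 0, -13], [0, 0, 0]],
  ],
)

```text
time_s: 12.55
eef_pos: [355.5, 260.2, 104.8]
ee_rot: [-0.052, 0.862, 0.496, 0.091]
force: [-3.2, -3.0, 6.8]
grip_width: 0.319
grip_force: 51.3
```

apply_moves(
  targets=[
    [50, [0, 0, 0], [0, 0, 0]],
    [50, [0, 0, 0], [0, 0, 0]],
    [50, [0, 0, 0], [0, 0, 0]],
    [50, [-1, -1.8, 10], [0, 0, 0]],
    [50, [-3, -5.5, 29], [0, 0, 0]],
    [50, [-6, -11, 59], [0, 0, 0]],
    [50, [-9, -16, 85], [0, 0, 0]],
    [50, [-9, -16, 110], [0, 0, 0]],
    [50, [-9, -16, 110], [0, 0, 0]],
  ],
)

```text
time_s: 13.45
eef_pos: [347.7, 244.4, 217.9]
ee_rot: [-0.052, 0.862, 0.496, 0.094]
force: [1.3, 0.1, -0.4]
grip_width: 0.583
grip_force: 0.0
```

```bash
python3 - <<'E'
from h import *
from scipy.spatial.transform import Rotation as R
def Z(y): return R.from_euler('z',y,degrees=True)
a=np.radians(149.8); T=R.from_rotvec(-.211*np.array([np.cos(a),np.sin(a),0]))
print((Z(1.0)*(T*Z(59.8)).inv()).as_rotvec(degrees=True).round(1))
snap('scene','s2'); snap('top','top2')
P=pts('s2');Q=pts('top2')
print('stand last'); comp(P,60,160,(280,480,150,400),20); comp(P,95,160,(280,480,150,400),20)
print('wet'); comp(P,30,100,(250,530,-500,-60),20); comp(P,80,100,(250,530,-500,-60),8)
print('wet top'); comp(Q,30,100,(250,520,-500,-60),20); comp(Q,80,100,(250,520,-500,-60),8)
print('A'); comp(Q,160,178,(480,720,-330,120),8)
E
```

```text
[ -6.4  10.9 -58.6]
stand last
px [364. 190.] n 1050 c 406 250 wh 159 123 a 61.1 z [ 63.  99. 137.] mean [377.1 261.1]
px [362. 185.] n 581 c 368 264 wh 149 41 a 55.4 z [ 97. 116. 140.] mean [367.5 256.8]
wet
px [241. 246.] n 649 c 397 -153 wh 144 45 a 13.4 z [33. 55. 91.] mean [ 400.2 -157. ]
px [186. 282.] n 783 c 458 -347 wh 48 150 a 62.0 z [32. 54. 92.] mean [ 461.8 -342.1]
px [236. 233.] n 191 c 369 -161 wh 76 29 a 15.4 z [82. 88. 93.] mean [ 370.9 -160.5]
px [185. 268.] n 226 c 430 -332 wh 30 78 a 64.0 z [82. 88. 94.] mean [ 434.1 -331.8]
wet top
px [476. 271.] n 899 c 455 -339 wh 45 145 a 58.6 z [35. 57. 92.] mean [ 448.9 -332.1]
px [406. 293.] n 866 c 395 -149 wh 147 45 a 13.7 z [34. 57. 92.] mean [ 391.3 -145.7]
px [478. 278.] n 319 c 430 -328 wh 29 74 a 62.2 z [83. 89. 93.] mean [ 429.9 -327.3]
px [412. 303.] n 319 c 367 -156 wh 75 28 a 14.5 z [84. 89. 93.] mean [ 366.4 -155.6]
A
px [414. 200.] n 338 c 619 -152 wh 75 29 a 1.1 z [163. 169. 172.] mean [ 617.6 -150.5]
```

The first last is on the stand, and one bench last (now at 395, -149) has been knocked aside; I'll re-measure it before grasping. Now the second dried last.

apply_moves(
  targets=[
    [50, [10, -14, 15], [-0.6, 1.1, -6]],
    [50, [30, -41, 20], [-1.2, 2.2, -12]],
    [50, [53, -73, 20], [-1.8, 3.3, -18]],
    [50, [77, -105, 20], [-2.5, 4.4, -24]],
    [55, [100, -137, 20], [-3.1, 5.5, -30]],
    [60, [124, -169, 20], [-3.7, 6.6, -36]],
    [60, [147, -201, 20], [-4.3, 7.7, -42]],
    [60, [171, -233, 20], [-4.9, 8.8, -48]],
    [60, [194, -265, 20], [-5.6, 9.9, -54]],
    [60, [218, -297, 20], [-6.4, 10.9, -58.6]],
    [60, [241, -329, 20], [-6.4, 10.9, -58.6]],
    [60, [262, -358, 20], [-6.4, 10.9, -58.6]],
    [60, [279, -381, 15], [-6.4, 10.9, -58.6]],
    [60, [287, -393, 0], [-6.4, 10.9, -58.6]],
    [60, [289.5, -395.5, -20], [-6.4, 10.9, -58.6]],
    [60, [289.5, -395.5, -45], [-6.4, 10.9, -58.6]],
    [60, [289.5, -395.5, -65], [-6.4, 10.9, -58.6]],
    [60, [289.5, -395.5, -80], [-6.4, 10.9, -58.6]],
    [60, [289.5, -395.5, -83], [-6.4, 10.9, -58.6]],
    [60, [289.5, -395.5, -83], [-6.4, 10.9, -58.6]],
  ],
)

```text
time_s: 15.55
eef_pos: [635.6, -151.1, 130.4]
ee_rot: [-0.001, 1.0, 0.009, -0.001]
force: [0.5, 0.3, 0.6]
grip_width: 0.704
grip_force: 0.0
```

apply_moves(
  targets=[
    [60, [0, 0, 0], [0, 0, 0]],
    [15, [0, 0, 0], [0, 0, 0]],
    [15, [0, 0, 0], [0, 0, 0]],
    [15, [0, 0, 0], [0, 0, 0]],
    [15, [0, 0, 0], [0, 0, 0]],
    [15, [0, 0, 0], [0, 0, 0]],
    [15, [0, 0, 0], [0, 0, 0]],
  ],
)

```text
time_s: 16.25
eef_pos: [636.2, -151.4, 132.0]
ee_rot: [0.0, 1.0, 0.009, 0.0]
force: [-0.6, -1.2, 5.3]
grip_width: 0.326
grip_force: 50.5
```

apply_moves(
  targets=[
    [15, [0, 0, 10], [0, 0, 0]],
    [15, [0, 0, 30], [0, 0, 0]],
    [15, [0, 0, 55], [0, 0, 0]],
    [15, [-10, 18, 65], [0.6, -1.1, 6]],
    [15, [-25, 45, 65], [1.3, -2.2, 12]],
    [15, [-42, 76, 65], [1.9, -3.3, 18]],
    [15, [-60, 108, 65], [2.6, -4.4, 24]],
    [15, [-78, 140, 65], [3.2, -5.5, 30]],
    [15, [-96, 173, 65], [3.9, -6.6, 36]],
    [15, [-114, 206, 65], [4.5, -7.7, 42]],
    [15, [-132, 238, 65], [5.2, -8.8, 48]],
    [15, [-150, 271, 65], [5.9, -9.9, 54]],
    [15, [-168, 303, 65], [6.4, -10.9, 58.6]],
    [15, [-186, 336, 60], [6.4, -10.9, 58.6]],
    [15, [-197, 356, 48], [6.4, -10.9, 58.6]],
    [15, [-202.5, 365.5, 30], [6.4, -10.9, 58.6]],
    [15, [-202.5, 365.5, 10], [6.4, -10.9, 58.6]],
    [15, [-202.5, 365.5, -8], [6.4, -10.9, 58.6]],
    [15, [-202.5, 365.5, -14], [6.4, -10.9, 58.6]],
    [15, [-202.5, 365.5, -14], [6.4, -10.9, 58.6]],
  ],
)

```text
time_s: 18.25
eef_pos: [433.0, 214.2, 116.9]
ee_rot: [-0.053, 0.862, 0.496, 0.09]
force: [-0.0, 0.6, -2.3]
grip_width: 0.323
grip_force: 49.7
```

apply_moves(
  targets=[
    [15, [0, 0, -4], [0, 0, 0]],
    [15, [0, 0, -8], [0, 0, 0]],
    [15, [0, 0, -10], [0, 0, 0]],
    [15, [0, 0, -12], [0, 0, 0]],
    [15, [0, 0, -13], [0, 0, 0]],
    [15, [0, 0, -13], [0, 0, 0]],
  ],
)

```text
time_s: 18.85
eef_pos: [433.5, 214.2, 104.5]
ee_rot: [-0.052, 0.862, 0.496, 0.091]
force: [-1.3, -0.9, -0.6]
grip_width: 0.32
grip_force: 50.1
```

apply_moves(
  targets=[
    [15, [0, 0, -0.7], [0, 0, 0]],
    [15, [0, 0, -0.7], [0, 0, 0]],
    [50, [0, 0, -0.7], [0, 0, 0]],
    [50, [0, 0, -0.7], [0, 0, 0]],
    [50, [0, 0, -0.7], [0, 0, 0]],
    [50, [-1, -1.8, 10], [0, 0, 0]],
    [50, [-3, -5.5, 29], [0, 0, 0]],
    [50, [-6, -11, 59], [0, 0, 0]],
    [50, [-9, -16, 85], [0, 0, 0]],
    [50, [-9, -16, 115], [0, 0, 0]],
    [50, [-9, -16, 115], [0, 0, 0]],
  ],
)

```text
time_s: 19.95
eef_pos: [425.9, 198.3, 223.6]
ee_rot: [-0.051, 0.862, 0.496, 0.094]
force: [0.1, 0.2, -0.0]
grip_width: 0.588
grip_force: 0.0
```

```bash
python3 - <<'E'
from h import *
snap('scene','s3'); snap('top','top3')
P=pts('s3');Q=pts('top3')
for R in (P,Q):
    print('stand'); comp(R,95,160,(280,500,150,400),20)
    print('wet'); comp(R,30,100,(250,530,-600,-60),20); comp(R,82,100,(250,530,-600,-60),8)
print('plates'); comp(Q,105,150,(560,720,-330,120),8)
a,b=cv2.imread('pics/s3.png')[130:330,220:480],cv2.imread('pics/top3.png')[220:420,180:440]
cv2.imwrite('pics/c4.png',cv2.resize(np.hstack([a,b]),None,fx=1.5,fy=1.5))
E
```

```text
stand
px [364. 186.] n 465 c 367 266 wh 148 44 a 59.5 z [ 97. 112. 140.] mean [372.3 264.2]
px [360. 206.] n 621 c 446 219 wh 150 42 a 58.2 z [ 97. 116. 139.] mean [445.8 212. ]
wet
px [241. 246.] n 652 c 397 -153 wh 148 47 a 13.9 z [33. 55. 91.] mean [ 400.6 -156.9]
px [186. 282.] n 772 c 460 -344 wh 45 147 a 57.0 z [33. 56. 91.] mean [ 461.1 -341.9]
px [236. 233.] n 182 c 368 -160 wh 75 29 a 13.4 z [84. 88. 93.] mean [ 370.9 -160.4]
px [185. 268.] n 214 c 432 -332 wh 28 76 a 63.1 z [84. 88. 93.] mean [ 434.  -332.1]
stand
px [249. 260.] n 190 c 474 258 wh 36 61 a 14.6 z [ 97. 107. 113.] mean [472.1 262.2]
px [231. 296.] n 353 c 379 295 wh 90 43 a 58.2 z [ 98. 109. 126.] mean [382.1 303.1]
px [264. 317.] n 108 c 330 217 wh 24 32 a 4.9 z [125. 132. 137.] mean [331.8 217.2]
wet
px [476. 271.] n 908 c 457 -340 wh 44 149 a 59.8 z [34. 56. 92.] mean [ 449.6 -332.4]
px [406. 293.] n 870 c 394 -148 wh 147 46 a 9.1 z [35. 57. 93.] mean [ 391.1 -145.7]
px [478. 278.] n 312 c 430 -328 wh 29 75 a 61.2 z [84. 89. 93.] mean [ 429.5 -327.3]
px [412. 302.] n 318 c 367 -156 wh 75 28 a 15.4 z [84. 90. 94.] mean [ 366.4 -155.9]
plates
px [455. 191.] n 206 c 649 -263 wh 71 12 a 1.5 z [108. 135. 142.] mean [ 648.2 -261.1]
px [337. 193.] n 121 c 642 37 wh 69 9 a 0.4 z [117. 139. 143.] mean [640.5  36.8]
```

View pics/c4.png

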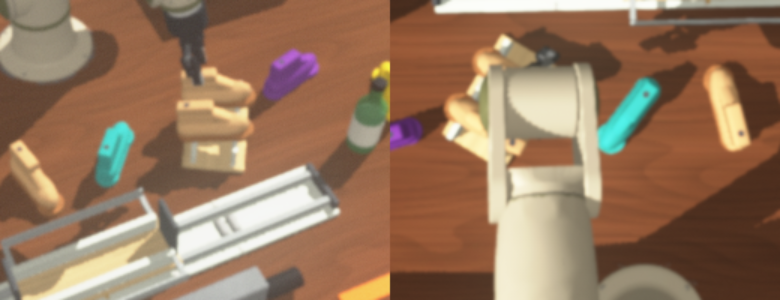

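Both dried lasts sit across the stand bars at crop-left (215, 95) and (213, 122). Wet 1 is at (396, -150), yaw 14.3°, and wet 2 at (457, -344), yaw -28°.

```bash
python3 - <<'E'
from scipy.spatial.transform import Rotation as R
import numpy as np
def Z(y): return R.from_euler('z',y,degrees=True)
a=np.radians(149.8); T=R.from_rotvec(-.211*np.array([np.cos(a),np.sin(a),0]))
print((Z(14.3)*(T*Z(59.8)).inv()).as_rotvec(degrees=True).round(1))
E
```

```text
[ -7.5   9.9 -45.3]
```

apply_moves(
  targets=[
    [50, [-2, -15, 0], [-1, 1.3, -6]],
    [60, [-5, -42, 0], [-2, 2.6, -12]],
    [60, [-9, -75, 0], [-3, 4, -18]],
    [60, [-12, -108, 0], [-4, 5.3, -24]],
    [60, [-16, -141, 0], [-5, 6.6, -30]],
    [60, [-20, -174, 0], [-6, 7.9, -36]],
    [60, [-24, -207, 0], [-7, 9.2, -42]],
    [60, [-28, -240, 0], [-7.5, 9.9, -45.3]],
    [60, [-32, -273, 0], [-7.5, 9.9, -45.3]],
    [60, [-35, -306, 0], [-7.5, 9.9, -45.3]],
    [60, [-38, -333, -5], [-7.5, 9.9, -45.3]],
    [60, [-40, -348, -20], [-7.5, 9.9, -45.3]],
    [60, [-40, -351.5, -45], [-7.5, 9.9, -45.3]],
    [60, [-40, -351.5, -75], [-7.5, 9.9, -45.3]],
    [60, [-40, -351.5, -105], [-7.5, 9.9, -45.3]],
    [60, [-40, -351.5, -110], [-7.5, 9.9, -45.3]],
    [60, [-40, -351.5, -110], [-7.5, 9.9, -45.3]],
  ],
)

```text
time_s: 21.75
eef_pos: [384.0, -152.9, 108.9]
ee_rot: [-0.001, 0.992, 0.125, -0.001]
force: [0.7, 0.0, 0.4]
grip_width: 0.704
grip_force: 0.0
```

```bash
python3 - <<'E'
from h import *
snap('scene','s4'); snap('wrist','w2'); s=ctrl.sense(); print(s['eef_pos'])
comp(pts('s4'),30,100,(250,530,-600,-60),20); print('w');comp(pts('w2'),84,94,(300,450,-250,-80),30)
E
```

```text
[ 384.8990711  -153.54296324  110.28157501]
px [242. 247.] n 623 c 399 -153 wh 141 47 a 14.9 z [33. 53. 91.] mean [ 404.5 -155.7]
px [186. 282.] n 780 c 458 -346 wh 46 147 a 62.0 z [34. 54. 91.] mean [ 461.2 -341.7]
w
px [313. 314.] n 6033 c 364 -155 wh 74 28 a 13.9 z [86. 91. 92.] mean [ 367.6 -154.6]
```

apply_moves(
  targets=[
    [60, [0, 0, -20], [0, 0, 0]],
    [60, [0, 0, -40], [0, 0, 0]],
    [60, [0, 0, -54], [0, 0, 0]],
    [60, [0, 0, -57], [0, 0, 0]],
    [60, [0, 0, -57], [0, 0, 0]],
    [15, [0, 0, -57], [0, 0, 0]],
    [15, [0, 0, -57], [0, 0, 0]],
    [15, [0, 0, -57], [0, 0, 0]],
    [15, [0, 0, -57], [0, 0, 0]],
    [15, [0, 0, -57], [0, 0, 0]],
    [15, [0, 0, -57], [0, 0, 0]],
  ],
)

```text
time_s: 22.95
eef_pos: [384.8, -153.4, 52.9]
ee_rot: [0.0, 0.992, 0.125, 0.0]
force: [-0.7, 2.4, 7.6]
grip_width: 0.319
grip_force: 53.8
```

apply_moves(
  targets=[
    [15, [0, 0, 10], [0, 0, 0]],
    [15, [0, 0, 35], [0, 0, 0]],
    [15, [0, 0, 70], [0, 0, 0]],
    [15, [0, 0, 105], [0, 0, 0]],
    [15, [15, 8, 130], [0, 0, -3]],
    [15, [40, 21, 140], [0, 0, -6]],
    [15, [68, 36, 140], [0, 0, -10]],
    [15, [98, 51, 140], [0, 0, -13.2]],
    [15, [128, 66, 140], [0, 0, -13.2]],
    [15, [158, 82, 140], [0, 0, -13.2]],
    [15, [188, 97, 140], [0, 0, -13.2]],
    [15, [215, 111, 140], [0, 0, -13.2]],
    [15, [235, 122, 135], [0, 0, -13.2]],
    [15, [244, 127, 120], [0, 0, -13.2]],
    [15, [247, 128, 102], [0, 0, -13.2]],
    [15, [247, 128, 90], [0, 0, -13.2]],
    [15, [247, 128, 90], [0, 0, -13.2]],
  ],
)

```text
time_s: 24.65
eef_pos: [630.4, -25.2, 140.8]
ee_rot: [-0.0, 1.0, 0.01, -0.002]
force: [-0.5, -0.7, -2.2]
grip_width: 0.323
grip_force: 52.5
```

apply_moves(
  targets=[
    [15, [0, 0, -4], [0, 0, 0]],
    [15, [0, 0, -7], [0, 0, 0]],
    [15, [0, 0, -9], [0, 0, 0]],
    [15, [0, 0, -10.5], [0, 0, 0]],
    [15, [0, 0, -11], [0, 0, 0]],
    [15, [0, 0, -11], [0, 0, 0]],
  ],
)

```text
time_s: 25.25
eef_pos: [631.6, -25.4, 132.0]
ee_rot: [0.0, 1.0, 0.01, -0.0]
force: [-2.7, 0.5, 2.2]
grip_width: 0.322
grip_force: 53.1
```

apply_moves(
  targets=[
    [50, [0, 0, 0], [0, 0, 0]],
    [50, [0, 0, 0], [0, 0, 0]],
    [50, [0, 0, 0], [0, 0, 0]],
    [50, [0, 0, 15], [0, 0, 0]],
    [50, [0, 0, 40], [0, 0, 0]],
    [50, [0, 0, 75], [0, 0, 0]],
    [50, [-10, -20, 100], [0, 0, 0]],
    [50, [-20, -50, 110], [0, 0, -5]],
    [50, [-32, -85, 110], [0, 0, -11]],
    [50, [-50, -115, 110], [0, 0, -17]],
    [60, [-70, -145, 110], [0, 0, -23]],
    [60, [-90, -175, 110], [0, 0, -29.1]],
    [60, [-110, -205, 110], [0, 0, -29.1]],
    [60, [-130, -235, 110], [0, 0, -29.1]],
    [60, [-150, -265, 110], [0, 0, -29.1]],
    [60, [-167, -290, 105], [0, 0, -29.1]],
    [60, [-180, -307, 80], [0, 0, -29.1]],
    [60, [-185, -313, 45], [0, 0, -29.1]],
    [60, [-185, -313, 10], [0, 0, -29.1]],
    [60, [-185, -313, -18], [0, 0, -29.1]],
  ],
)

```text
time_s: 27.25
eef_pos: [445.8, -338.2, 111.5]
ee_rot: [-0.001, 0.97, -0.242, -0.001]
force: [-0.0, -0.1, -0.7]
grip_width: 0.702
grip_force: 0.0
```

```bash
python3 - <<'E'
from h import *
snap('scene','s5'); snap('wrist','w3');s=ctrl.sense(); print(s['eef_pos'])
comp(pts('s5'),30,100,(250,530,-600,-60),20); print('w');comp(pts('w3'),84,94,(350,550,-450,-240),30)
print('placed'); comp(pts('s5'),160,180,(560,700,-300,120),10)
cv2.imwrite('pics/c5.png',cv2.imread('pics/s5.png')[100:400,90:490])
E
```

```text
[ 445.11500769 -336.93801446  110.02062557]
px [186. 285.] n 678 c 457 -347 wh 47 148 a 62.4 z [33. 50. 91.] mean [ 468.  -345.8]
w
px [ 56. 197.] n 719 c 544 -249 wh 6 19 a 1.4 z [85. 91. 93.] mean [ 543.9 -250.9]
px [319. 313.] n 6208 c 427 -328 wh 28 75 a 61.8 z [86. 91. 92.] mean [ 430.3 -330.4]
placed
px [307. 266.] n 241 c 614 -29 wh 76 28 a 0.8 z [163. 167. 171.] mean [615.7 -29.5]
```

View pics/c5.png

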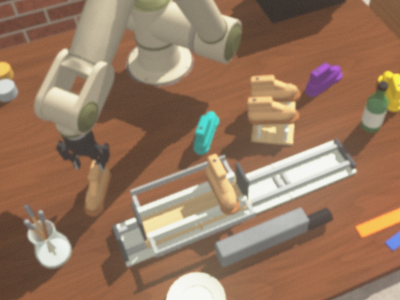

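The crop shows the first oiled last standing on the carrier at (220, 180), both dried lasts on the stand, and the gripper over the second oiled last at (97, 185). I'll grasp it.

apply_moves(
  targets=[
    [60, [0, 0, -20], [0, 0, 0]],
    [60, [0, 0, -40], [0, 0, 0]],
    [60, [0, 0, -57], [0, 0, 0]],
    [60, [0, 0, -61], [0, 0, 0]],
    [60, [0, 0, -61], [0, 0, 0]],
    [15, [0, 0, -61], [0, 0, 0]],
    [15, [0, 0, -61], [0, 0, 0]],
    [15, [0, 0, -61], [0, 0, 0]],
    [15, [0, 0, -61], [0, 0, 0]],
    [15, [0, 0, -61], [0, 0, 0]],
    [15, [0, 0, -61], [0, 0, 0]],
  ],
)

```text
time_s: 28.45
eef_pos: [446.8, -338.7, 53.4]
ee_rot: [0.0, 0.97, -0.242, 0.0]
force: [-1.5, 1.2, 5.6]
grip_width: 0.321
grip_force: 51.6
```

apply_moves(
  targets=[
    [15, [0, 0, 10], [0, 0, 0]],
    [15, [0, 0, 35], [0, 0, 0]],
    [15, [0, 0, 70], [0, 0, 0]],
    [15, [0, 0, 110], [0, 0, 0]],
    [15, [8, 10, 145], [0, 0, 4]],
    [15, [25, 30, 155], [0, 0, 9]],
    [15, [45, 54, 155], [0, 0, 14]],
    [15, [66, 79, 155], [0, 0, 19]],
    [15, [87, 105, 155], [0, 0, 24]],
    [15, [108, 130, 155], [0, 0, 29.1]],
    [15, [129, 155, 155], [0, 0, 29.1]],
    [15, [150, 180, 155], [0, 0, 29.1]],
    [15, [168, 203, 150], [0, 0, 29.1]],
    [15, [180, 217, 140], [0, 0, 29.1]],
    [15, [185, 223, 120], [0, 0, 29.1]],
    [15, [186.5, 225, 102], [0, 0, 29.1]],
    [15, [186.5, 225, 90], [0, 0, 29.1]],
    [15, [186.5, 225, 90], [0, 0, 29.1]],
  ],
)

```text
time_s: 30.25
eef_pos: [631.9, -113.3, 140.2]
ee_rot: [-0.001, 1.0, 0.01, -0.002]
force: [1.2, 0.0, -3.1]
grip_width: 0.322
grip_force: 50.3
```

apply_moves(
  targets=[
    [15, [0, 0, -4], [0, 0, 0]],
    [15, [0, 0, -7], [0, 0, 0]],
    [15, [0, 0, -9], [0, 0, 0]],
    [15, [0, 0, -10.5], [0, 0, 0]],
    [15, [0, 0, -11], [0, 0, 0]],
    [15, [0, 0, -11], [0, 0, 0]],
  ],
)

```text
time_s: 30.85
eef_pos: [633.0, -113.4, 132.4]
ee_rot: [0.0, 1.0, 0.01, 0.0]
force: [-4.4, -0.1, 6.2]
grip_width: 0.322
grip_force: 51.5
```

apply_moves(
  targets=[
    [50, [0, 0, 0], [0, 0, 0]],
    [50, [0, 0, 0], [0, 0, 0]],
    [50, [0, 0, 0], [0, 0, 0]],
    [50, [0, 0, 15], [0, 0, 0]],
    [50, [0, 0, 40], [0, 0, 0]],
    [50, [0, 0, 70], [0, 0, 0]],
    [45, [0, -20, 85], [0, 0, 0]],
    [45, [3, -50, 85], [0, 0, 0]],
    [45, [7, -85, 85], [0, 0, 0]],
    [45, [10, -120, 80], [0, 0, 0]],
    [45, [13, -143, 65], [0, 0, 0]],
    [45, [14, -149.5, 50], [0, 0, 0]],
    [45, [14, -149.5, 50], [0, 0, 0]],
  ],
)

```text
time_s: 32.15
eef_pos: [646.1, -262.5, 178.1]
ee_rot: [-0.001, 1.0, 0.009, -0.002]
force: [0.2, -0.1, -0.7]
grip_width: 0.529
grip_force: 0.0
```

```bash
python3 - <<'E'
from h import *
snap('scene','s6'); snap('top','top4'); snap('wrist','w4');s=ctrl.sense(); print(s['eef_pos'])
Q=pts('top4')
print('cones'); comp(Q,160,180,(540,720,-300,120),10)
print('plate'); comp(pts('w4'),132,150,(560,720,-330,-200),30)
print('bench'); comp(Q,30,100,(150,530,-650,60),20); print('sc');comp(pts('s6'),30,100,(150,530,-650,0),20)
a,b=cv2.imread('pics/s6.png')[100:400,90:490],cv2.imread('pics/top4.png')[130:430,200:600]
cv2.imwrite('pics/c6.png',np.hstack([a,b]))
E
```

```text
[ 647.34504457 -261.40008322  182.15177719]
cones
px [399. 202.] n 336 c 613 -114 wh 76 28 a 1.6 z [163. 168. 173.] mean [ 611.7 -113.6]
px [363. 202.] n 331 c 612 -25 wh 73 27 a 2.0 z [164. 169. 172.] mean [611.4 -24.7]
plate
px [320. 266.] n 1894 c 646 -263 wh 70 10 a 1.0 z [138. 140. 141.] mean [ 648.6 -262.6]
bench
sc
px [289. 237.] n 199 c 425 -16 wh 49 32 a 1.0 z [33. 65. 92.] mean [432.  -13.5]
```

View pics/c6.png

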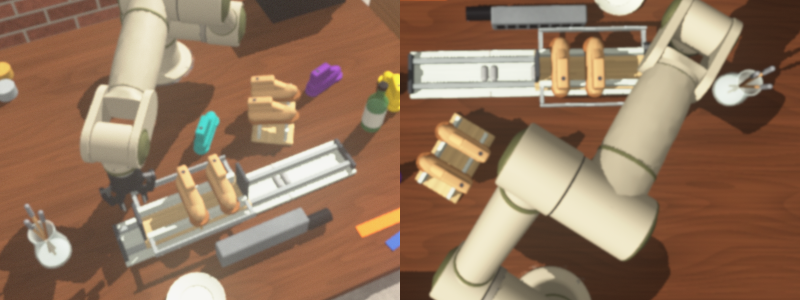

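Both oiled lasts stand on the carrier, crop-left (190, 195) and (222, 183). No third is on the bench, and the fingers straddle the right plate. I'll pinch it and move the carrier 140 mm.

apply_moves(
  targets=[
    [45, [0, 0, -20], [0, 0, 0]],
    [45, [0, 0, -40], [0, 0, 0]],
    [45, [0, 0, -60], [0, 0, 0]],
    [45, [0, 0, -73], [0, 0, 0]],
    [45, [0, 0, -73], [0, 0, 0]],
    [2, [0, 0, -73], [0, 0, 0]],
    [2, [0, 0, -73], [0, 0, 0]],
    [2, [0, 0, -73], [0, 0, 0]],
    [2, [0, 0, -73], [0, 0, 0]],
    [2, [0, 0, -73], [0, 0, 0]],
    [2, [0, 0, -73], [0, 0, 0]],
  ],
  squeeze=40,
)

```text
time_s: 33.4
eef_pos: [647.5, -263.3, 109.9]
ee_rot: [0.001, 1.0, 0.01, 0.001]
force: [-0.1, -2.0, 7.0]
grip_width: 0.113
grip_force: 41.0
```

apply_moves(
  targets=[
    [2, [0, 2, 0], [0, 0, 0]],
    [2, [0, 5, 0], [0, 0, 0]],
    [2, [0, 9, 0], [0, 0, 0]],
    [2, [0, 13, 0], [0, 0, 0]],
    [2, [0, 17, 0], [0, 0, 0]],
    [2, [-0.5, 21, 0], [0, 0, 0]],
    [2, [-0.5, 25, 0], [0, 0, 0]],
    [2, [-0.5, 29, 0], [0, 0, 0]],
    [2, [-0.5, 33, 0], [0, 0, 0]],
    [2, [-0.5, 37, 0], [0, 0, 0]],
    [2, [-1, 41, 0], [0, 0, 0]],
    [2, [-1, 45, 0], [0, 0, 0]],
    [2, [-1, 49, 0], [0, 0, 0]],
    [2, [-1, 53, 0], [0, 0, 0]],
    [2, [-1, 57, 0], [0, 0, 0]],
    [2, [-1, 61, 0], [0, 0, 0]],
    [2, [-1.5, 65, 0], [0, 0, 0]],
    [2, [-1.5, 69, 0], [0, 0, 0]],
    [2, [-1.5, 73, 0], [0, 0, 0]],
    [2, [-1.5, 77, 0], [0, 0, 0]],
  ],
)

```text
time_s: 35.4
eef_pos: [645.8, -186.1, 109.8]
ee_rot: [0.001, 1.0, 0.01, 0.001]
force: [-2.5, -1.4, 7.0]
grip_width: 0.109
grip_force: 41.1
```

apply_moves(
  targets=[
    [2, [0, 4, 0], [0, 0, 0]],
    [2, [0, 8, 0], [0, 0, 0]],
    [2, [0, 12, 0], [0, 0, 0]],
    [2, [0, 16, 0], [0, 0, 0]],
    [2, [-0.5, 20, 0], [0, 0, 0]],
    [2, [-0.5, 24, 0], [0, 0, 0]],
    [2, [-0.5, 28, 0], [0, 0, 0]],
    [2, [-0.5, 32, 0], [0, 0, 0]],
    [2, [-0.5, 36, 0], [0, 0, 0]],
    [2, [-0.5, 40, 0], [0, 0, 0]],
    [2, [-1, 44, 0], [0, 0, 0]],
    [2, [-1, 48, 0], [0, 0, 0]],
    [2, [-1, 52, 0], [0, 0, 0]],
    [2, [-1, 56, 0], [0, 0, 0]],
    [2, [-1, 59, 0], [0, 0, 0]],
    [2, [-1, 61, 0], [0, 0, 0]],
    [2, [-1, 62.5, 0], [0, 0, 0]],
    [2, [-1, 62.5, 0], [0, 0, 0]],
    [2, [-1, 62.5, 0], [0, 0, 0]],
  ],
)

```text
time_s: 37.3
eef_pos: [644.4, -123.4, 109.8]
ee_rot: [0.0, 1.0, 0.01, -0.0]
force: [-5.8, 0.0, 7.6]
grip_width: 0.107
grip_force: 41.4
```

apply_moves(
  targets=[
    [45, [0, 0, 0], [0, 0, 0]],
    [45, [0, 0, 0], [0, 0, 0]],
    [45, [0, 0, 0], [0, 0, 0]],
    [45, [0, 0, 15], [0, 0, 0]],
    [45, [0, 0, 40], [0, 0, 0]],
    [45, [0, 0, 75], [0, 0, 0]],
    [45, [-20, -20, 110], [0, 0, 0]],
    [45, [-50, -50, 140], [0, 0, 0]],
    [45, [-80, -80, 150], [0, 0, 0]],
    [45, [-110, -110, 150], [0, 0, 0]],
    [45, [-140, -140, 150], [0, 0, 0]],
    [45, [-140, -140, 150], [0, 0, 0]],
    [45, [-140, -140, 150], [0, 0, 0]],
  ],
)

```text
time_s: 38.6
eef_pos: [504.2, -263.7, 259.4]
ee_rot: [0.0, 1.0, 0.009, 0.0]
force: [0.0, -0.3, -0.3]
grip_width: 0.527
grip_force: 0.0
```

```bash
python3 - <<'E'
from h import *
snap('scene','s7'); snap('top','top5');s=ctrl.sense(); print(s['eef_pos'],s['force'])
Q=pts('top5')
print('plates'); comp(Q,105,150,(540,720,-300,250),10)
print('cones'); comp(Q,160,180,(540,720,-300,250),10)
a,b=cv2.imread('pics/s7.png')[100:400,90:490],cv2.imread('pics/top5.png')[130:430,200:600]
cv2.imwrite('pics/c7.png',np.hstack([a,b]))
E
```

```text
[ 505.00577441 -262.65423572  258.84601122] [ 0.07016366  0.0747514  -0.41673929]
plates
px [307. 193.] n 571 c 639 116 wh 149 44 a 0.2 z [111. 122. 142.] mean [642.9 113.8]
px [340. 193.] n 573 c 639 26 wh 147 47 a 0.3 z [111. 122. 143.] mean [643.4  28.7]
px [400. 192.] n 169 c 646 -123 wh 70 11 a 1.7 z [112. 137. 142.] mean [ 644.3 -121.7]
px [283. 195.] n 138 c 639 176 wh 70 10 a 1.4 z [107. 138. 142.] mean [636.8 174.9]
cones
px [306. 203.] n 325 c 609 115 wh 72 25 a 0.3 z [165. 169. 173.] mean [608.2 114.9]
px [342. 204.] n 332 c 609 25 wh 73 27 a 0.3 z [164. 169. 172.] mean [608.2  25.8]
```

View pics/c7.png

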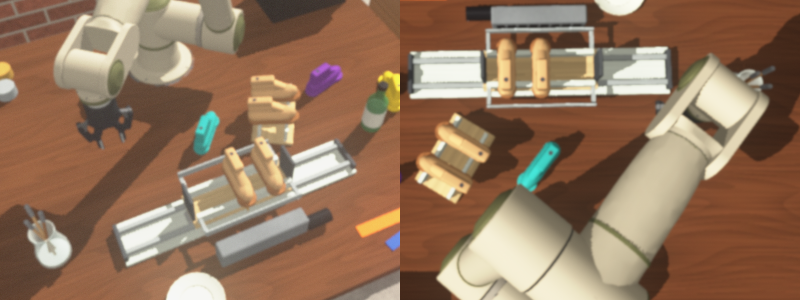

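The carrier middle is at y = 26.5, which is 139.5 mm from the loading station, so it is in the middle detent. Both oiled lasts are upright on it at crop-left (240, 175) and (268, 165). The dried pair is on the stand and the gripper is clear of everything.

```bash
python3 -c "
from rig import ctrl
print(ctrl.finish_job())"
```

```text
the job is handed in; nothing more can be done
None
```

The job is handed in (no verdict came back): both dried lasts are on the sloped stand, and the carrier sits in the middle detent with the two oiled lasts that were on the bench.

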